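# Tip a lab tilt bin and take a hose joiner from its back

### The job

Tip the green tilt bin fully forward on its pivot, take the brass hose joiner out of the back of it and put it in the white tray, lying inside. The green bin may be left tipped; leave the blue bin shut.

Things in the scene. Friction and masses are not known exactly. Their poses are not given: they have to be found in the camera images.
- green_lip (a point): Point to pull: mid top edge of the green tilt bin's front panel (mm: 152 wide, 6 thick, lip 10 thick, top 128 above the bench). Axes turn with the bin; shut: x into the bin away from the robot, z up. Pivot along y, 110 below, 3 in front (-x). Pulled to the robot it tips forward and down to a hard stop at 0.80 rad; stiff (6-8 N), stays put. Open above for 100 behind it.
- green_housing: White stand of the green bin, fixed, 166 mm wide (y), 165 deep, left or right of the blue one. Origin on the bench below the pivot, which is 18 up; x runs to its back. A clear cover, top 134 high, lies over x 108 to 165 and bars the bin's back from above. Shut, the bin floor is 22 high, 144 wide inside; rib 13 high at x 100-104, back edge 12 high at 148. Tipped, the back rises clear of the cover.
- joiner: Brass hose joiner: hexagon 30 mm across flats, 16 long, in the middle, a ridged round stub 20 across each end, 50 long overall, flat ends, 120 g. Origin at its centre, y along it. Starts in the green bin between rib and back edge, lying across the bin; may slide or roll to the rib on tipping. Tipped, it can be reached from above and gripped endwise across its 50 mm.
- tray: White plastic tray, 140 mm (x) by 180 mm (y), 25 high, walls and floor 5 thick, loose on the bench to the robot's right. Origin at the centre of its underside.
- blue_lip (a point): The same point on the blue bin, alike in every way and beside the green one; it holds a grey plastic joiner. It must stay shut.

How it is judged:
On the way:
1. the green bin is tipped forward, by more than 0.6 rad (34 degrees) (angle between green_lip's own z axis and vertical above 0.6 rad), for 0.2 s.
At the end, for the whole second after the job is handed in: The brass joiner lies at rest inside the white tray: its centre within the tray's outline and less than 36 mm above the tray's underside, the tray flat on the bench (within 6 degrees). The green bin may stay tipped; the blue bin is shut (x of joiner in the frame of tray between -0.07 and 0.07 m and y of joiner in the frame of tray between -0.09 and 0.09 m and z of joiner in the frame of tray between 0 and 0.036 m and linear speed of joiner below 0.03 m/s and angle between tray's own z axis and vertical below 0.1 rad); the robot touches nothing.
It fails at once if the blue bin is tipped by more than 0.15 rad (9 degrees) (angle between blue_lip's own z axis and vertical above 0.15 rad).
It also fails if it takes over 54 s, if anything falls off the work surface, if the arm or the gripper's body presses on something with over 40 N, if the wrist force passes 120 N, or if a joint passes its speed limit or range.

### The arm

A 6-joint arm with a two-finger parallel gripper is mounted at the origin on the work surface. World frame = base frame: x ahead of the robot, y to its left, z up, the work surface at z = 0. Lengths are in m, angles in rad, forces in N, time in s.
With the tool pointing down it reaches from about 0.35 to 0.975 m from the base axis. Payload 4.9 kg.
Tool frame: the origin (TCP) lies on the centre line of the jaws, within the pads' length; the fingertips stand 14 mm ahead of it and the grasp point (between the pads) lies 5 mm behind it; x points along the fingers, z is the direction in which the jaws open and shut, and the axes are right-handed (so a half turn about x gives the same grasp; the last joint's range is limited). The gripper opens to 85 mm and grips with 20 to 120 N. Pads are 22 mm wide; open, the fingers measure 114 mm over their backs; the gripper's body (76 mm by 85 mm) begins 54 mm behind the grasp point. The pads swing forward as they close: fully open they stand 13 mm farther back than shut.
Start: joints at [-1.43, 0.053, 1.613, -0, 1.476, -0.119], TCP at [0.161, -0.604, 0.245] pointing down, gripper open.
Joint ranges: [-3.01, 3.01], [-1.01, 2.22], [0.06, 2.58], [-1.02, 4.17], [0.09, 2.62], [-3.14, 3.14]. Speed limits (rad/s): [2.57, 2.57, 3.14, 3.14, 3.14, 3.14].

### API

Orientations are given as a rotation vector (axis times angle).
In Python, from station import ctrl gives the robot as it stands.
- The arm moves only by the tool move_arm, never from a script. Its argument "increments" is a list that holds one entry, the list of rows, each a list of 4 numbers: the shift along the tool's x, y, z in units of 25 cm (1.0 is 25 cm), then the turn about the tool's x in units of 90 degrees (1.0 is 90 degrees). A call has 1 to 20 rows; each row shifts and turns the commanded pose from where the row before left it, along the tool's axes as they then stand; what a row does not reach is not made up. A row lasts 1/12 s, in which the tool goes at most 41.7 mm and 7.16 degrees, less where a joint would pass 70% of its speed; a pose out of reach is approached as far as the arm can. A call with a number of a shift or a turn outside -1 to 1 is refused whole. A call with a gripper value outside its range is refused whole. "gripper" is the closure, from 0 (fully open) to 1 (shut), set as the call begins (left out, the last holds). The fingers move at their own pace and stop on an object; "squeeze" is the grip in N (left out, the last holds). Time passes only in rows, so rows that do not move let the fingers close. It gives the time, the measured TCP pose, the force and the opening at its end, in the units of the state.
- ctrl.get_obs(): the state, without advancing time (a new reading comes with each control period).
- ctrl.get_image(name): name is "scene" or "top" or "wrist"; returns a dict with "pixels" (400x640x3 uint8, red, green, blue), "depth" (400x640 float32, m along the optical axis (not along the pixel's ray), 0 where there is no reading), "K" (3x3 intrinsics, pixels), "k1" (the pictures are not rectified: a ray, as slopes to the right and down, at radius r is drawn at 1 + k1 r^2 times it, then the intrinsics apply), "extrinsics" (4x4, takes a point from camera to world coordinates); the wrist camera has in their place "tool_from_camera" (4x4, takes a point from camera to tool coordinates, whose origin is the TCP and whose axes are the tool frame's). Camera axes: x right, y up, looking along -z (the intrinsics and any distortion apply to the point x, -y, -z); pixel columns grow to the right and rows downward; lengths in m; the calibration is good to about 2 mm. A picture is of the moment at which its call begins: read the wrist's pose just before it.
- ctrl.finish_job(): hands the job in, once; it reports no verdict.
Trained networks look in the newest picture that a camera, given by its name, has taken for a name from the list of things; names that differ only in an ending like _2 or _b are one class to them, and where a whole thing is asked for, a point or a joint stands for the part that bears it (a point fixed in the world has none). Each returns a list of dicts, best first, with "score" (0 to 1); they miss things now and then, are a little off and sometimes report something else, mostly with a low value. They report only what shows in the picture. A call takes as long as a camera call.
- ctrl.trace(camera, target): "region" (400x640 bool, what is visible of it) and "pixel" ([row, column] in pixels, amid what is visible of it).
The state is a dict: "t": time; "q": joint angles; "dq": joint speeds; "effort": joint torques, N m; "tool_pos": TCP position; "tool_rot": TCP orientation; "contact_force": force on the tool from outside, world axes, zero at the start; "wrist_torque": the same for the moment, N m; "opening": finger opening in m.
Only numpy, scipy, OpenCV 4.12 (cv2) and the standard library are available. Lean on these libraries where they do the work, as an engineer would, in place of code of your own. Each camera call takes 0.05 s, during which the arm holds its last target. There are 200 camera calls.

## Working session

There is one attempt and no reset: what is moved stays moved. The work goes in short steps, Python scripts to look and compute and a tool call to move; the robot and the scene stay as the last step left them, time stands still between calls to the robot, and variables do not carry over. Pictures are saved under pics/ and viewed, about 8 in all and at most 12, crops included, and the job is handed in when it is done.

Besides the shell and the picture viewer there is one more tool, called after "Request:" by a JSON object that holds its "api" and its "payload". move_arm: Moves the arm, as the interface text tells. Shifts and turns lie within -1 to 1; 1 stands for 25 cm of shift or 90 degrees of turn. Its arguments: {"type":"object","properties":{"increments":{"type":"array","items":{"type":"array","items":{"type":"array","items":{"type":"number","minimum":-1,"maximum":1}}}},"gripper":{"type":"number"},"squeeze":{"type":"number"}},"required":["increments"]}

```bash
mkdir -p pics; ls
cat > h.py <<'E'
import numpy as np,cv2
from scipy.spatial.transform import Rotation as R
from station import ctrl
def pts(im,T=None):
    K=np.array(im["K"]);k1=im["k1"];d=im["depth"];T=np.array(im["extrinsics"]) if T is None else T
    v,u=np.mgrid[:400,:640].astype(float)
    p=np.stack([u,v],-1).reshape(-1,1,2)
    n=cv2.undistortPoints(p,K,np.array([k1,0,0,0.])).reshape(400,640,2)
    c=np.stack([n[...,0]*d,-n[...,1]*d,-d],-1)
    w=c@T[:3,:3].T+T[:3,3]; w[d==0]=np.nan
    return w
def pose():
    o=ctrl.get_obs();T=np.eye(4);T[:3,:3]=R.from_rotvec(o["tool_rot"]).as_matrix();T[:3,3]=o["tool_pos"];return T,o
def wrist():
    T,o=pose();im=ctrl.get_image("wrist");return im,pts(im,T@np.array(im["tool_from_camera"]))
def save(im,n): cv2.imwrite("pics/"+n,im["pixels"][...,::-1])
E
python3 - <<'E'
from h import *
T,o=pose();print(np.round(T,3),o["t"],o["opening"])
for cam in("top","scene"):
    im=ctrl.get_image(cam);save(im,cam+"0.png");P=pts(im)
    np.save(cam+"0.npy",P)
    for n in("green_lip","green_housing","joiner","tray","blue_lip"):
        for r in ctrl.trace(cam,n)[:2]:
            w=P[r["region"]];px=np.int32(r["pixel"])
            print(cam,n,round(r["score"],2),px,P[px[0],px[1]].round(3),np.nanpercentile(w,[3,50,97],axis=0).round(3).tolist(),len(w))
E
```

```text
pics
[[-0.     0.966  0.257  0.16 ]
 [ 0.002  0.257 -0.966 -0.603]
 [-1.     0.    -0.002  0.244]
 [ 0.     0.     0.     1.   ]] 0.0 0.08551097193062916
top green_lip 0.67 [175 210] [0.643 0.226 0.024] [[0.571, 0.135, 0.019], [0.635, 0.218, 0.024], [0.708, 0.288, 0.129]] 3721
top green_housing 0.83 [163 211] [0.673 0.225 0.025] [[0.571, 0.13, 0.019], [0.672, 0.21, 0.046], [0.734, 0.294, 0.136]] 6266
top joiner 0.68 [152 212] [0.693 0.216 0.052] [[0.683, 0.187, 0.024], [0.695, 0.207, 0.046], [0.709, 0.234, 0.055]] 238
top tray 0.59 [252 442] [ 0.474 -0.333  0.007] [[0.4, -0.416, 0.002], [0.466, -0.332, 0.005], [0.534, -0.242, 0.026]] 4885
top blue_lip 0.92 [192 321] [ 0.608 -0.044  0.024] [[0.544, -0.122, 0.02], [0.607, -0.05, 0.023], [0.673, 0.02, 0.129]] 3490
scene green_lip 0.72 [273 425] [0.581 0.195 0.037] [[0.574, 0.138, 0.021], [0.584, 0.215, 0.04], [0.726, 0.283, 0.128]] 5122
scene green_housing 0.66 [292 420] [0.708 0.225 0.134] [[0.575, 0.139, 0.008], [0.693, 0.217, 0.069], [0.74, 0.293, 0.136]] 9322
scene joiner 0.83 [313 405] [0.705 0.208 0.053] [[0.692, 0.189, 0.029], [0.705, 0.214, 0.046], [0.715, 0.236, 0.054]] 342
scene tray 0.69 [167 268] [ 0.455 -0.349  0.004] [[0.4, -0.418, 0.003], [0.467, -0.329, 0.008], [0.538, -0.24, 0.026]] 2279
scene blue_lip 0.65 [217 327] [ 0.547 -0.078  0.023] [[0.546, -0.125, 0.022], [0.553, -0.049, 0.05], [0.697, 0.026, 0.129]] 3389
```

View pics/top0.png

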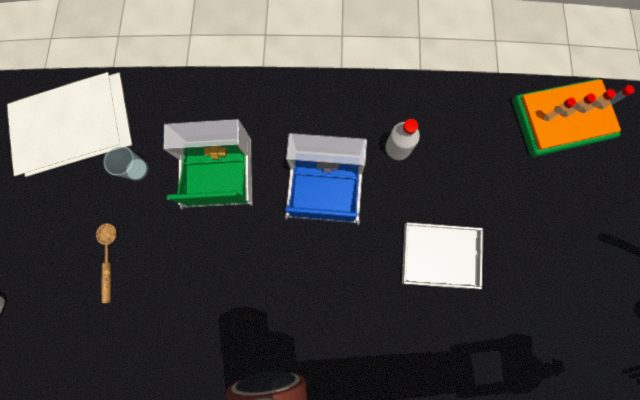

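Run:
```python
from h import *
P=np.load("top0.npy")
def rect(m,n):
    r=cv2.minAreaRect(P[m][:,:2].astype(np.float32)*1000);print(n,m.sum(),np.round(r[0]),np.round(r[1]),round(r[2],1))
x,y,z=P[...,0],P[...,1],P[...,2]
for n,a,b in(("green",.1,.33),("blue",-.15,.08)):
    m=(z>.12)&(z<.15)&(y>a)&(y<b)&(x>.5)&(x<.8); rect(m,n+" all high")
    med=np.median(x[m]);f=m&(z<.1315)&(x<.62);rect(f,n+" lip"); print(np.nanmean(P[f],0).round(3), np.polyfit(y[f],x[f],1).round(3))
```

```text
green all high 2211 [656. 213.] [168. 166.] 4.8
green lip 274 [576. 206.] [  9. 151.] 5.0
[0.576 0.204 0.128] [-0.083  0.593]
blue all high 2335 [627. -53.] [164. 166.] 86.9
blue lip 343 [549. -49.] [148.  10.] 86.8
[ 0.549 -0.048  0.128] [0.055 0.551]
```

The top view shows the green bin at cols 165–252, rows 120–207 with the brass joiner under its back cover (row 152, col 212). The blue bin is to its right, and the tray is at (252, 442). I'll hook the lip from behind with closed fingers.

Request:
{"api": "move_arm", "payload": {"increments": [[[0, 0, 0, 0.056], [0, 0, 0, 0.056], [0, 0.086, -0.128, 0], [0, 0.086, -0.128, 0], [0, 0.086, -0.128, 0], [0, 0.086, -0.128, 0], [0, 0.086, -0.128, 0], [0, 0.086, -0.128, 0], [0, 0.086, -0.128, 0], [0, 0.086, -0.128, 0], [0, 0.086, -0.128, 0], [0, 0.086, -0.128, 0], [0, 0.086, -0.128, 0], [0, 0.086, -0.128, 0], [0, 0.086, -0.128, 0], [0, 0.086, -0.128, 0], [0, 0.086, -0.128, 0], [0, 0.086, -0.128, 0], [0, 0.086, -0.128, 0], [0, 0.086, -0.128, 0]]], "gripper": 1}}

```text
t: 2.27
tool_pos: [0.4986, 0.0044, 0.2457]
tool_rot: [1.147, 1.247, -1.146]
contact_force: [1.1, -0.5, 1.1]
opening: 0.0001
```

Request:
{"api": "move_arm", "payload": {"increments": [[[0, 0.086, -0.128, 0], [0, 0.086, -0.128, 0], [0, 0.086, -0.128, 0], [0, 0.086, -0.128, 0], [0, 0.086, -0.128, 0], [0, 0, 0, 0], [0, 0, 0, 0], [0, 0, 0, 0]]]}}

```text
t: 2.93
tool_pos: [0.5915, 0.1708, 0.2451]
tool_rot: [1.146, 1.248, -1.148]
contact_force: [-1.4, -0.3, -0.2]
opening: -0.0002
```

Run:
```python
from h import *
T,o=pose();print(T.round(3),o["t"],o["contact_force"])
im,P=wrist();save(im,"w1.png")
for n in("green_lip","joiner"):
    for r in ctrl.trace("wrist",n)[:1]:
        w=P[r["region"]];print(n,r["score"],r["pixel"],np.nanpercentile(w,[3,50,97],axis=0).round(3).tolist())
x,y,z=P[...,0],P[...,1],P[...,2]
m=(z>.122)&(z<.134)&(y>.1)&(y<.31)&(x<.62)
if m.sum()>30: print(m.sum(),P[m].mean(0).round(4),np.polyfit(y[m],x[m],1),cv2.minAreaRect(P[m][:,:2].astype(np.float32)))
```

```text
[[-0.001  0.996  0.084  0.591]
 [-0.     0.084 -0.996  0.171]
 [-1.    -0.001  0.     0.245]
 [ 0.     0.     0.     1.   ]] 2.9333 [-1.40077166 -0.29701188 -0.24841317]
green_lip 0.87 [153.9, 279.3] [[0.575, 0.137, 0.021], [0.614, 0.212, 0.023], [0.683, 0.283, 0.128]]
joiner 0.55 [90.4, 283.4] [[0.683, 0.204, 0.036], [0.685, 0.211, 0.041], [0.687, 0.218, 0.045]]
1768 [0.5789 0.2046 0.1273] [-0.08221281  0.59569671] ((0.5779808759689331, 0.20564524829387665), (0.010383271612226963, 0.15008477866649628), 4.795814037322998)
```

Request:
{"api": "move_arm", "payload": {"increments": [[[0, 0.102, -0.142, 0], [0, 0, 0, 0], [0.118, 0, 0, 0], [0.118, 0, 0, 0], [0.118, 0, 0, 0], [0.118, 0, 0, 0], [0, 0, 0, 0]]]}}

```text
t: 3.67
tool_pos: [0.6085, 0.2046, 0.1201]
tool_rot: [1.141, 1.254, -1.158]
contact_force: [-0.2, -0.1, -1.9]
opening: -0.0001
```

Request:
{"api": "move_arm", "payload": {"increments": [[[0, -0.02, 0, 0], [0, -0.02, 0, 0], [0, -0.02, 0, 0], [0, -0.02, 0, 0], [0, -0.019, 0, 0], [0, -0.019, 0, 0], [0, -0.019, 0, 0], [0, -0.019, 0.0, 0], [0, 0, 0, 0], [0, 0, 0, 0]]]}}

```text
t: 4.5
tool_pos: [0.5758, 0.2036, 0.1298]
tool_rot: [1.15, 1.244, -1.143]
contact_force: [4.2, 0.3, 2.8]
opening: -0.0
```

Request:
{"api": "move_arm", "payload": {"increments": [[[0.005, -0.018, 0, 0], [0.005, -0.018, 0, 0], [0.005, -0.018, 0, 0], [0.005, -0.018, 0, 0], [0.009, -0.016, 0, 0], [0.009, -0.016, 0, 0], [0.009, -0.016, 0, 0], [0.009, -0.016, 0, 0], [0.013, -0.013, 0, 0], [0.013, -0.013, 0, 0], [0.013, -0.013, 0, 0], [0.013, -0.013, 0, 0], [0, 0, 0, 0], [0, 0, 0, 0]]]}}

```text
t: 5.67
tool_pos: [0.5275, 0.1997, 0.1015]
tool_rot: [1.148, 1.248, -1.146]
contact_force: [0.1, -0.1, 4.8]
opening: -0.0003
```

Run:
```python
from h import *
im=ctrl.get_image("top");save(im,"top1.png");P=pts(im)
x,y,z=P[...,0],P[...,1],P[...,2]
for n in("green_lip","joiner"):
    for r in ctrl.trace("top",n)[:1]:
        w=P[r["region"]];print(n,r["score"],r["pixel"],np.nanpercentile(w,[3,50,97],axis=0).round(3).tolist())
        if n=="green_lip":
            q=w[(abs(w[:,1]-.16)<.015)|(abs(w[:,1]-.25)<.015)];b=((q[:,:2]-[.578,.2056])@[.9965,.083]);i=np.argsort(b)
            for k in np.array_split(i,14):print(np.median(b[k]).round(3),np.median(q[k,2]).round(3))
```

```text
green_lip 0.91 [180.3, 223.3] [[0.508, 0.131, 0.029], [0.62, 0.182, 0.082], [0.68, 0.276, 0.131]]
-0.069 0.101
-0.048 0.077
-0.022 0.049
0.001 0.031
0.017 0.042
0.03 0.055
0.041 0.067
0.053 0.075
0.06 0.096
0.071 0.094
0.08 0.101
0.088 0.108
0.095 0.114
0.1 0.126
joiner 0.64 [164.8, 202.9] [[0.633, 0.185, 0.11], [0.646, 0.206, 0.123], [0.662, 0.232, 0.131]]
```

Request:
{"api": "move_arm", "payload": {"increments": [[[0.01, -0.012, 0, 0], [0.01, -0.012, 0, 0], [0.008, -0.012, 0, 0], [0, -0.012, 0, 0], [0, -0.012, 0, 0], [0, 0, 0, 0], [0, 0, 0, 0]]]}}

```text
t: 6.4
tool_pos: [0.5208, 0.1991, 0.0992]
tool_rot: [1.16, 1.233, -1.13]
contact_force: [17.9, 1.8, 5.2]
opening: 0.0003
```

Request:
{"api": "move_arm", "payload": {"increments": [[[0, 0.06, 0, 0], [0, 0.04, 0, 0], [-0.14, 0, 0, 0], [-0.14, 0, 0, 0], [-0.14, 0, 0, 0], [-0.14, 0, 0, 0], [-0.14, 0, 0, 0], [0, 0.1, 0, 0], [0, 0.08, 0, 0], [0, 0, 0, 0], [0, 0, 0, 0], [0, 0, 0, 0], [0, 0, 0, 0]]], "gripper": 0}}

```text
t: 7.48
tool_pos: [0.581, 0.2039, 0.2669]
tool_rot: [1.145, 1.25, -1.149]
contact_force: [0.2, -0.7, 0.8]
opening: 0.0851
```

```bash
cat > look.py <<'E'
from h import *
import sys
T,o=pose();print(T.round(3),o["t"],o["contact_force"].round(1) if hasattr(o["contact_force"],"round") else o["contact_force"],o["opening"])
im,P=wrist();save(im,sys.argv[1]);np.save("w.npy",P)
for r in ctrl.trace("wrist","joiner")[:2]:
    w=P[r["region"]];w=w[~np.isnan(w[:,0])];print(r["score"],r["pixel"],len(w),np.percentile(w,[3,50,97],axis=0).round(3).tolist())
    if len(w)>20: print(cv2.minAreaRect(w[:,:2].astype(np.float32)))
    b=np.stack([(w[:,:2]-[.578,.2056])@[.9965,.083],(w[:,:2]-[.578,.2056])@[-.083,.9965],w[:,2]],1);print("bin",np.percentile(b,[2,50,98],axis=0).round(4).tolist())
E
python3 look.py w2.png
```

```text
[[-0.003  0.996  0.084  0.581]
 [-0.001  0.084 -0.996  0.204]
 [-1.    -0.003  0.     0.267]
 [ 0.     0.     0.     1.   ]] 7.4833 [ 0.2 -0.7  0.8] 0.08513571465629506
0.8 [125.5, 313.2] 1483 [[0.63, 0.186, 0.119], [0.645, 0.208, 0.128], [0.66, 0.231, 0.135]]
((0.6444060802459717, 0.2083950936794281), (0.03488974645733833, 0.05088375136256218), 7.666238307952881)
bin [[0.0507, -0.0261, 0.1126], [0.0669, -0.0025, 0.1278], [0.082, 0.0209, 0.1348]]
```

View pics/w2.png

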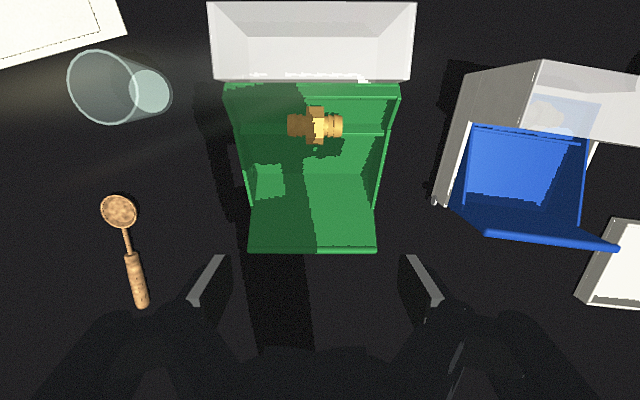

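The brass joiner is at (125, 313), resting against the rib. Next I'm checking how far ahead the fingertips stand when open and when shut.

Run:
```python
from h import *
P=np.load("w.npy");T=np.array([[-.003,.996,.084,.581],[-.001,.084,-.996,.204],[-1,-.003,0,.267],[0,0,0,1]])
L=(P-T[:3,3])@T[:3,:3]
for z0,z1 in((-.07,-.035),(.035,.07)):
    m=(L[...,0]<.05)&(L[...,0]>-.06)&(abs(L[...,1])<.04)&(L[...,2]>z0)&(L[...,2]<z1)
    print(m.sum(),np.percentile(L[m],[1,10,50,90,99],axis=0).round(4).tolist())
w=P[100:150,270:360].reshape(-1,3)
w=w[(w[:,2]>.10)]
```

```text
8134 [[-0.0596, -0.0098, -0.0691], [-0.0566, -0.006, -0.0649], [-0.0505, 0.0082, -0.0527], [-0.0169, 0.0134, -0.0413], [-0.0026, 0.0148, -0.0382]]
7895 [[-0.0597, -0.0098, 0.0396], [-0.0565, -0.0059, 0.0439], [-0.0503, 0.0081, 0.0545], [-0.0162, 0.0133, 0.0664], [-0.0024, 0.015, 0.0695]]
```

View pics/w1.png

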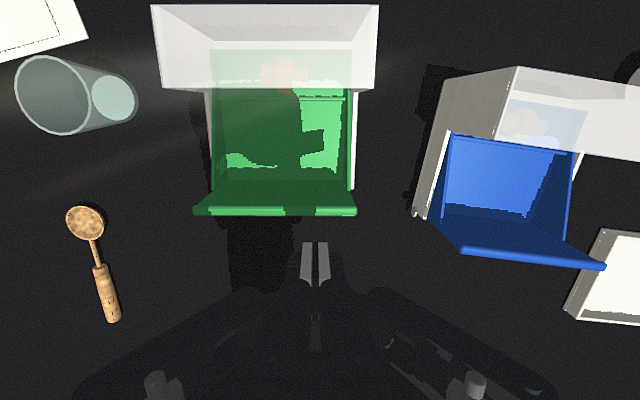

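The view with the gripper shut shows the closed pads at cols 300–330, rows 242–285. Open, the fingertips sit level with the TCP, so at 50 mm opening they should be about 8 mm ahead of it.

Request:
{"api": "move_arm", "payload": {"increments": [[[0, 0.12, 0, 0], [0, 0.12, 0, 0], [0.14, 0, 0, 0], [0.14, 0, 0, 0], [0.14, 0, 0, 0], [0, 0, 0, 0], [0, 0, 0, 0], [0, 0, 0, 0]]]}}

```text
t: 8.25
tool_pos: [0.6426, 0.2093, 0.1656]
tool_rot: [1.149, 1.246, -1.145]
contact_force: [-0.2, -0.3, 0.8]
opening: 0.0852
```

```bash
python3 look.py w3.png
```

```text
[[ 0.002  0.996  0.084  0.643]
 [ 0.001  0.084 -0.996  0.209]
 [-1.     0.002 -0.     0.166]
 [ 0.     0.     0.     1.   ]] 8.25 [-0.2 -0.3  0.8] 0.08516985295755626
```

View pics/w3.png

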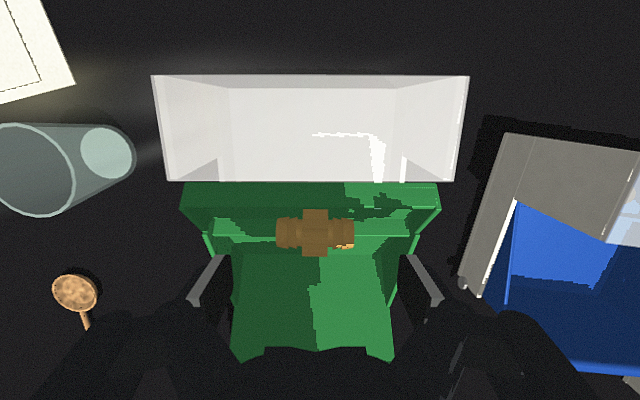

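Run:
```python
from h import *
P=np.load("w.npy");I=cv2.imread("pics/w3.png").astype(int)
m=np.zeros((400,640),bool);m[200:262,265:365]=True
m&=(I[...,2]>I[...,1]+20)
w=P[m];b=np.stack([(w[:,:2]-[.578,.2056])@[.9965,.083],(w[:,:2]-[.578,.2056])@[-.083,.9965],w[:,2]],1)
print(m.sum(),np.nanpercentile(b,[2,50,98],axis=0).round(4).tolist())
s=b[abs(b[:,1]+.0026)>.011];print(np.nanpercentile(s,[2,50,98],axis=0).round(4).tolist())
```

```text
2165 [[0.0575, -0.0265, 0.1197], [0.0701, -0.0025, 0.1278], [0.0819, 0.0206, 0.1347]]
[[0.0581, -0.0271, 0.1187], [0.0694, 0.0084, 0.1271], [0.0759, 0.0211, 0.1296]]
```

Request:
{"api": "move_arm", "payload": {"increments": [[[0.06, 0, 0, 0], [0.06, 0, 0, 0], [0.04, 0, 0, 0], [0.03, 0, 0, 0], [0, 0, 0, 0], [0, 0, 0, 0]]]}}

```text
t: 8.85
tool_pos: [0.6412, 0.2089, 0.1144]
tool_rot: [1.146, 1.249, -1.149]
contact_force: [0.1, -1.0, 0.4]
opening: 0.0854
```

Request:
{"api": "move_arm", "payload": {"increments": [[[0, 0, 0, 0], [0, 0, 0, 0], [0, 0, 0, 0], [0, 0, 0, 0], [0, 0, 0, 0], [0, 0, 0, 0], [0, 0, 0, 0], [0, 0, 0, 0]]], "gripper": 1, "squeeze": 40}}

```text
t: 9.52
tool_pos: [0.6426, 0.2091, 0.1168]
tool_rot: [1.148, 1.247, -1.146]
contact_force: [-0.3, -1.6, 4.2]
opening: 0.049
```

Request:
{"api": "move_arm", "payload": {"increments": [[[-0.04, 0, 0, 0], [-0.08, 0, 0, 0], [-0.12, 0, 0, 0], [-0.12, 0, 0, 0], [-0.12, 0, 0, 0], [-0.12, 0, 0, 0], [0, 0, 0, 0], [0, 0, 0, 0]]], "squeeze": 60}}

```text
t: 10.18
tool_pos: [0.6427, 0.2093, 0.2687]
tool_rot: [1.15, 1.245, -1.144]
contact_force: [0.2, 0.0, -1.1]
opening: 0.0486
```

```bash
python3 look.py w4.png
python3 - <<'E'
from h import *
P=np.load("top0.npy");x,y,z=P[...,0],P[...,1],P[...,2]
m=(z>-.002)&(z<.04)&(x>.36)&(x<.58)&(y<-.2)&(y>-.46)
I=cv2.imread("pics/top0.png");m&=I.min(-1)>90
print(cv2.minAreaRect(P[m][:,:2].astype(np.float32)))
E
```

```text
[[ 0.004  0.996  0.084  0.643]
 [ 0.001  0.084 -0.996  0.209]
 [-1.     0.004 -0.001  0.269]
 [ 0.     0.     0.     1.   ]] 10.1833 [ 0.2  0.  -1.1] 0.048559913762784235
0.89 [274.7, 314.2] 4865 [[0.636, 0.186, 0.269], [0.65, 0.209, 0.279], [0.66, 0.231, 0.286]]
((0.5353546142578125, 0.2001594603061676), (0.2501623034477234, 0.09287093579769135), 15.305087089538574)
bin [[0.0571, -0.0263, 0.2677], [0.0717, -0.0031, 0.2793], [0.0822, 0.0203, 0.2862]]
((0.46744340658187866, -0.33605021238327026), (0.1915050894021988, 0.14634200930595398), 87.34688568115234)
```

View pics/w4.png

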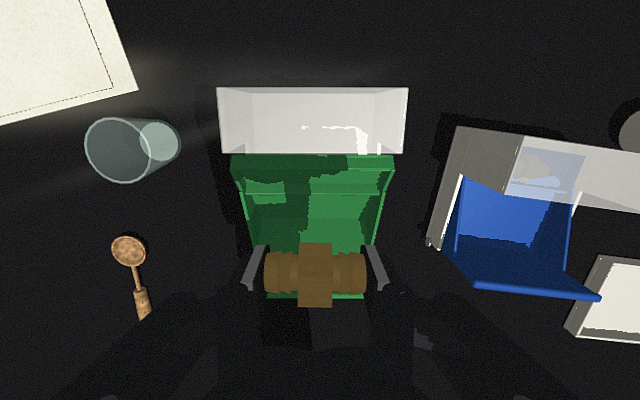

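The joiner is held squarely between the pads at (275, 314), and the blue bin is still shut. Now carrying it to the tray.

Request:
{"api": "move_arm", "payload": {"increments": [[[0, -0.028, 0.065, 0], [0, -0.056, 0.131, 0], [0, -0.056, 0.131, 0], [0, -0.056, 0.131, 0], [0, -0.056, 0.131, 0], [0, -0.056, 0.131, 0], [0, -0.056, 0.131, 0], [0, -0.056, 0.131, 0], [0, -0.056, 0.131, 0], [0, -0.056, 0.131, 0], [0, -0.056, 0.131, 0], [0, -0.056, 0.131, 0], [0, -0.056, 0.131, 0], [0, -0.056, 0.131, 0], [0, -0.056, 0.131, 0], [0, -0.056, 0.131, 0], [0, -0.028, 0.065, 0], [0, 0, 0, 0], [0, 0, 0, 0], [0, 0, 0, 0]]]}}

```text
t: 11.95
tool_pos: [0.4623, -0.3305, 0.2639]
tool_rot: [1.148, 1.251, -1.147]
contact_force: [-1.1, 0.6, -0.9]
opening: 0.0493
```

Request:
{"api": "move_arm", "payload": {"increments": [[[0.15, 0, 0, 0], [0.15, 0, 0, 0], [0.15, 0, 0, 0], [0.15, 0, 0, 0], [0.12, 0, 0, 0], [0, 0, 0, 0], [0, 0, 0, 0], [0, 0, 0, 0]]]}}

```text
t: 12.62
tool_pos: [0.4639, -0.3317, 0.0878]
tool_rot: [1.146, 1.246, -1.146]
contact_force: [1.1, -0.6, 0.6]
opening: 0.0487
```

```bash
python3 look.py w5.png
python3 - <<'E'
from h import *
im=ctrl.get_image("scene");P=pts(im);save(im,"s5.png")
for n in ("tray","joiner"):
    r=ctrl.trace("scene",n)
    if r: w=P[r[0]["region"]];print(n,r[0]["score"],np.nanpercentile(w,[2,50,98],axis=0).round(3).tolist())
E
```

```text
[[ 0.002  0.996  0.085  0.464]
 [-0.002  0.085 -0.996 -0.332]
 [-1.     0.002  0.002  0.088]
 [ 0.     0.     0.     1.   ]] 12.6167 [ 1.1 -0.6  0.6] 0.048729218594082926
0.94 [273.4, 314.2] 5042 [[0.456, -0.355, 0.086], [0.471, -0.332, 0.098], [0.481, -0.309, 0.105]]
((0.4282092750072479, -0.33299189805984497), (0.10689924657344818, 0.07719545066356659), 20.272336959838867)
bin [[-0.1823, -0.5506, 0.023], [-0.1515, -0.5269, 0.0983], [-0.1408, -0.5033, 0.1054]]
tray 0.86 [[0.4, -0.419, 0.002], [0.469, -0.327, 0.007], [0.539, -0.24, 0.027]]
joiner 0.57 [[0.455, -0.355, 0.076], [0.473, -0.328, 0.098], [0.482, -0.312, 0.107]]
```

View pics/w5.png

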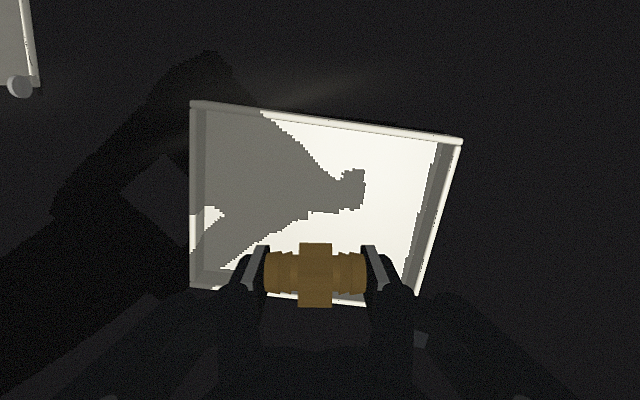

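The joiner (273, 314) is over the tray centre by coordinates, so I'm lowering it.

Request:
{"api": "move_arm", "payload": {"increments": [[[0.08, 0, 0, 0], [0.08, 0, 0, 0], [0.05, 0, 0, 0], [0.03, 0, 0, 0], [0.01, 0, 0, 0], [0, 0, 0, 0], [0, 0, 0, 0], [0, 0, 0, 0]]]}}

```text
t: 13.53
tool_pos: [0.4633, -0.3323, 0.0245]
tool_rot: [1.147, 1.245, -1.147]
contact_force: [0.5, 0.0, -0.1]
opening: 0.0489
```

Request:
{"api": "move_arm", "payload": {"increments": [[[0.008, 0, 0, 0], [0, 0, 0, 0], [0, 0, 0, 0]]]}}

```text
t: 13.78
tool_pos: [0.4627, -0.3317, 0.0216]
tool_rot: [1.147, 1.247, -1.147]
contact_force: [0.1, -0.6, -0.6]
opening: 0.0488
```

Request:
{"api": "move_arm", "payload": {"increments": [[[0, 0, 0, 0], [0, 0, 0, 0], [0, 0, 0, 0], [0, 0, 0, 0], [0, 0, 0, 0], [0, 0, 0, 0], [-0.04, 0, 0, 0], [-0.1, 0, 0, 0], [-0.15, 0, 0, 0], [-0.15, 0, 0, 0], [-0.15, 0, 0, 0], [-0.15, 0, 0, 0], [0, 0, 0, 0], [0, 0, 0, 0]]], "gripper": 0}}

```text
t: 14.95
tool_pos: [0.4641, -0.333, 0.2112]
tool_rot: [1.146, 1.239, -1.146]
contact_force: [-0.2, -0.5, -0.7]
opening: 0.0852
```

```bash
python3 look.py w6.png
python3 - <<'E'
from h import *
im=ctrl.get_image("scene");P=pts(im);save(im,"s6.png")
for n in ("tray","joiner","blue_lip"):
    r=ctrl.trace("scene",n)
    if r: w=P[r[0]["region"]];print(n,r[0]["score"],np.nanpercentile(w,[2,50,98],axis=0).round(3).tolist())
E
```

```text
[[ 0.006  0.996  0.084  0.464]
 [-0.006  0.084 -0.996 -0.333]
 [-1.     0.005  0.006  0.211]
 [ 0.     0.     0.     1.   ]] 14.95 [-0.2 -0.5 -0.7] 0.08520704588167277
0.55 [182.6, 311.3] 891 [[0.453, -0.355, 0.021], [0.467, -0.332, 0.029], [0.481, -0.31, 0.036]]
((0.46530693769454956, -0.33218494057655334), (0.03428049013018608, 0.04950740560889244), 6.053818225860596)
bin [[-0.1713, -0.55, 0.0209], [-0.1549, -0.5266, 0.029], [-0.1411, -0.5032, 0.036]]
blue_lip 0.66 [[0.545, -0.127, 0.022], [0.553, -0.049, 0.051], [0.698, 0.026, 0.13]]
```

View pics/s6.png

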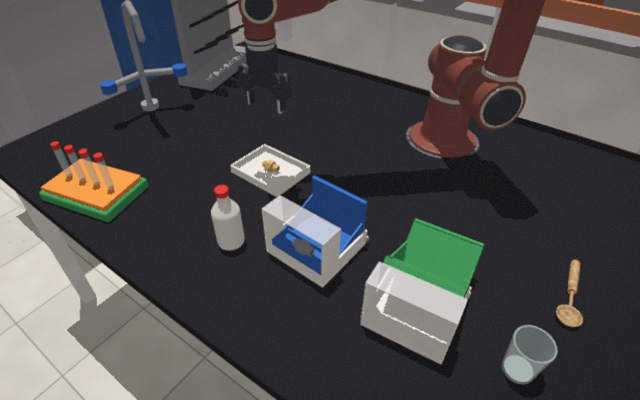

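The scene view shows the joiner in the tray at about (167, 270), the blue bin shut, the green bin tipped and the gripper clear of everything. Handing in.

```bash
python3 -c "
from station import ctrl
print(ctrl.finish_job())"
```

```text
the job is handed in; nothing more can be done
None
```

The brass joiner is lying in the white tray, and I handed the job in at about 15 s of the 54 s allowed.

- **Tipping:** I hooked the green bin's lip with the closed fingers and pulled it to its hard stop. The bin measured about 0.73 rad partway through. The pull then met a firm 18 N at the stop, and the bin was left tipped.
- **Joiner:** I gripped it endwise (49 mm opening) and set it down near the tray's centre. From the wrist camera its centre is at about (0.465, −0.332) and its top is 36 mm above the bench, so its centre is about 20 mm up. The tray measured about (0.467, −0.33).
- **Blue bin:** its position after the move matches the start to within about 2 mm, so it stayed shut.
- **Gripper:** it was 0.21 m above the bench with no measurable contact force.

Two checks failed. The network did not find the tray or the joiner in the last scene picture, so I used that picture by eye and took the joiner's position from the wrist camera. Earlier, it also missed the joiner once in a close wrist view, where I used colour and depth instead.

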